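Stand the water can up and push it under the tap

ROBOT

A 6-joint arm with a two-finger parallel gripper is mounted at the origin on the work surface. World frame = base frame: x ahead of the robot, y to its left, z up, the work surface at z = 0. Lengths are in m, angles in rad, forces in N, time in s.
With the tool pointing down it reaches from about 0.375 to 0.9 m from the base axis. Payload 3.1 kg.
Tool frame: the origin (TCP) lies at the very end of the fingers, on their centre line; the grasp point (between the pads) lies 19 mm behind it; z points along the fingers, x is the direction in which the jaws open and shut, and the axes are right-handed (so a half turn about z gives the same grasp; the last joint's range is limited). The gripper opens to 87 mm and grips with 3 to 60 N. Pads are 19 mm wide; open, the fingers measure 117 mm over their backs; the gripper's body (75 mm by 190 mm) begins 51 mm behind the grasp point.
Start: joints at [0.953, 0.527, 1.433, -0, 1.181, -0.178], TCP at [0.266, 0.566, 0.223] pointing down, gripper open.
Joint ranges: [-3.08, 3.08], [-0.75, 2.2], [0.22, 2.44], [-1.43, 4.57], [0, 2.65], [-2.85, 2.85]. Speed limits (rad/s): [2.79, 2.79, 3.14, 3.14, 3.14, 3.14].

INTERFACE

Orientations are given as a unit quaternion [w, x, y, z].
In Python, from workcell import robot gives the robot as it stands.
- The arm moves only by the tool step_arm, never from a script. Its argument "commands" is a list that holds one entry, the list of rows, each a list of 5 numbers: the finger opening in cm, from 0 to 8.7, then the shift along the world's x, y, z in cm, then the turn about the world's z in degrees. In form: [[[fingers, dx, dy, dz, roll], ...]]. A call has 1 to 5 rows; each row is the pose to reach, as a shift and turn from the pose measured when the call began; what a row does not reach only later rows make up. A row lasts 1/10 s, in which the tool goes at most 50 mm and 8.59 degrees, less where a joint would pass 70% of its speed; a pose out of reach is approached as far as the arm can. A call with a gripper value outside its range is refused whole. The fingers move at their own pace and stop on an object; "newtons" is the grip in N (left out, the last holds). Time passes only in rows, so rows that repeat a pose let the fingers close. It gives the time, the measured TCP pose, the force and the opening at its end, in the units of the state.
- robot.sense(): the state, without advancing time (a new reading comes with each control period).
- robot.camera(name): name is "scene" or "side" or "wrist"; returns a dict with "image" (384x512x3 uint8, red, green, blue), "depth" (384x512 float32, m along the optical axis (not along the pixel's ray), 0 where there is no reading), "K" (3x3 intrinsics, pixels), "k1" (the pictures are not rectified: a ray, as slopes to the right and down, at radius r is drawn at 1 + k1 r^2 times it, then the intrinsics apply), "extrinsics" (4x4, takes a point from camera to world coordinates). Camera axes: x right, y up, looking along -z (the intrinsics and any distortion apply to the point x, -y, -z); pixel columns grow to the right and rows downward; lengths in m; the calibration is good to about 2 mm. A picture is of the moment at which its call begins.
- robot.job_done(): hands the job in, once; it reports no verdict.
The state is a dict: "t": time; "joint_positions": joint angles; "qvel": joint speeds; "effort": joint torques, N m; "position": TCP position; "ee_rot": TCP orientation; "ft_force": force on the tool from outside, world axes, zero at the start; "moment": the same for the moment, N m; "grip_width": finger opening in m.
Only numpy, scipy, OpenCV 4.12 (cv2) and the standard library are available. Lean on these libraries where they do the work, as an engineer would, in place of code of your own. Each camera call takes 0.05 s, during which the arm holds its last target.

TASK

The empty white water can has keeled over backwards and leans on the sink's upstand. Only by pushing it with the fingers, never picking it up, stand it back up on its base, then slide it along the draining board until its open neck is under the spout of the drinking-water tap, ready to fill. Do not squeeze the can hard or knock it over, do not bump the tap hard, and leave the spray bottle, mug and red cap as they are.

Things in the scene. Friction and masses are not known exactly. Their poses are not given: they have to be found in the camera images.
- sink: Fixed stainless-steel sink unit. Origin on the deck (z = 0) at the foot of the upstand's front face, middle of the flat draining board; x points away from the robot square to the upstand, y along it, z up. The upstand is a wall 110 mm high, 18 mm thick, nothing behind it above deck level. Board: x -400 mm to 0, y -460 to +460 mm; the bowl lies beyond at -y.
- can: Empty white plastic water can: flat-sided box 85 mm deep (x, +x its back), 150 mm wide (y), 200 mm high (z, base to top), about 0.15 to 0.25 kg, centre of mass half-way up; origin at its base's centre. It starts leaning back 0.69 rad against the upstand's top edge, standing on its back lower edge; once leaning under about 0.4 rad it tips forward onto its base by itself.
- can_mouth (a point): Centre of the can's open green neck (52 mm across, dark inside), 38 mm towards the can's +y from its middle and 219 mm above its base.
- can_back_top (a point): Middle of the can's top back edge (can frame: x +42.5 mm, y 0, z 200 mm). At the start it is about 155 mm up and juts out about 35 mm past the upstand's front face; the back lower edge stands about 90 mm in front of that face. On the can's top, beside the neck, is a white carrying handle 27 mm high.
- can_back_foot (a point): Middle of the can's back lower edge (can frame: x +42.5 mm, y 0, z 0), on which the leaning can stands and turns; it stays on the deck (z = 0) throughout the job.
- spout (a point): Outlet of the drinking-water tap, pointing down, 250 mm above the deck: the end of a thin fixed swan neck (12 mm tube, highest point 345 mm) that rises from a pillar 105 mm away horizontally, close to the upstand.
- tap: The drinking-water tap, fixed. Origin on the pillar's axis at deck level (flange 42 mm across); the spout points along its -x.
- spray: Clear spray bottle with an orange label and trigger head, 76 mm across, 218 mm high, standing. Origin at the centre of its base. To be left alone.
- mug: Blue mug, 78 mm across with a handle at its +y, 90 mm high. Origin at the centre of its base. To be left alone.
- cap: Red screw cap, 60 mm across, 20 mm high, lying flat. Origin at the centre of its underside. To be left alone.

How it is judged:
On the way, in this order (a step that is already met when the one before it is completed fails the run):
1. the can stands upright on its base (angle between can's own z axis and vertical below 0.06 rad and height (world z) of can below 0.006 m), for 0.2 s.
2. the upright can's neck is under the spout (angle between can's own z axis and vertical below 0.06 rad and horizontal distance between can_mouth and spout below 0.018 m), for 0.2 s.
At the end, for the whole second after the job is handed in: The can stands at rest, upright (within 0.06 rad) with its base on the deck, and the centre of its neck is within 18 mm horizontally of the spout's outlet (all of step 2 and height (world z) of can below 0.006 m and linear speed of can below 0.01 m/s); the robot touches nothing.
It fails at once if the can is lifted off the deck (its back lower edge rises over 20 mm) (height (world z) of can_back_foot above 0.02 m).
It fails at once if the can is knocked over (angle between can's own z axis and vertical above 1 rad).
It fails at once if the can is squeezed or pressed with over 25 N (contact force between the fingers and can above 25 N).
It fails at once if the tap is bumped with over 15 N (contact force between any of the arm, the fingers, can and tap above 15 N).
It fails at once if a bystander is moved over 25 mm or tipped (distance of any of spray, mug, cap from where it was at the start of the episode above 0.025 m or angle between any of spray, mug's own z axis and vertical above 0.4 rad).
It also fails if it takes over 61 s, if anything falls off the work surface, if the arm or the gripper's body presses on something with over 40 N, if the wrist force passes 120 N, or if a joint passes its speed limit or range.

## Working session

There is one attempt and no reset: what is moved stays moved. The work goes in short steps, Python scripts to look and compute and a tool call to move; the robot and the scene stay as the last step left them, time stands still between calls to the robot, and variables do not carry over. Pictures are saved under pics/ and viewed, and the job is handed in when it is done.

Besides the shell and the picture viewer there is one more tool, called after "Emit:" by a JSON object that holds its "name" and its "arguments", one argument or row to a line. step_arm: Moves the arm, as the interface text tells. Its arguments: {"type":"object","properties":{"commands":{"type":"array","items":{"type":"array","items":{"type":"array","items":{"type":"number"}}}},"newtons":{"type":"number"}},"required":["commands"]}

```bash
mkdir -p pics; ls; cat > h.py <<'E'
import numpy as np, cv2
from workcell import robot
def shot(n,tag):
    c=robot.camera(n); cv2.imwrite(f'pics/{tag}.png',c['image'][:,:,::-1]); np.savez(f'pics/{tag}.npz',**{k:np.array(v) for k,v in c.items()}); return c
def cloud(c):
    K=c['K'];h,w=c['depth'].shape
    u,v=np.meshgrid(np.arange(w,dtype=float),np.arange(h,dtype=float))
    p=np.stack([u,v],-1).reshape(-1,1,2)
    n=cv2.undistortPoints(p,K,np.array([float(c['k1']),0,0,0.])).reshape(h,w,2)
    d=c['depth']; P=np.stack([n[...,0]*d,-n[...,1]*d,-d,np.ones_like(d)],-1)
    W=(P@c['extrinsics'].T)[...,:3]; W[d<=0]=np.nan; return W
def rays(c,uv):
    n=cv2.undistortPoints(np.array(uv,float).reshape(-1,1,2),c['K'],np.array([float(c['k1']),0,0,0.])).reshape(-1,2)
    D=np.c_[n[:,0],-n[:,1],-np.ones(len(n))]@c['extrinsics'][:3,:3].T
    return c['extrinsics'][:3,3],D
def onz(c,uv,z):
    o,D=rays(c,uv); return o+D*((z-o[2])/D[:,2])[:,None]
E
python3 - <<'E'
from h import *
for n in ['scene','side','wrist']:
    c=shot(n,n+'0'); print(n,c['K'][0],c['k1'],c['extrinsics'].round(3).tolist())
s=robot.sense();print(s)
E
```

```text
pics
scene [380.32163249   0.         253.03509168] 0.008480497327494861 [[-0.24, -0.547, 0.802, 1.385], [0.971, -0.12, 0.208, 0.219], [-0.017, 0.828, 0.56, 0.75], [0.0, 0.0, 0.0, 1.0]]
side [423.51415671   0.         254.83880501] -0.09301971866144954 [[-0.715, -0.453, 0.532, 1.123], [0.699, -0.446, 0.559, 0.583], [-0.016, 0.772, 0.636, 0.852], [0.0, 0.0, 0.0, 1.0]]
wrist [340.28455493   0.         256.52263389] -0.09456112208937824 [[0.425, -0.862, -0.276, 0.19], [0.905, 0.404, 0.132, 0.601], [-0.002, -0.306, 0.952, 0.384], [0.0, 0.0, 0.0, 1.0]]
{'t': 0.15, 'joint_positions': array([ 9.52478608e-01,  5.28233756e-01,  1.43361271e+00, -1.82500437e-05,
        1.18140069e+00, -1.78517138e-01]), 'qvel': array([ 0.00046024, -0.00362144, -0.00326149,  0.00138567, -0.00125775,
       -0.00181095]), 'effort': array([ 6.89745066e-04, -4.40431666e+01, -1.76844049e+01,  6.33385009e-02,
        5.51864505e-02, -7.58006854e-05]), 'position': array([0.26575475, 0.56506132, 0.22180652]), 'ee_rot': array([ 3.20014682e-04,  8.44319778e-01,  5.35838995e-01, -7.62893211e-04]), 'ft_force': array([ 0.03583244, -0.58244361, -0.55873947]), 'moment': array([ 0.05004631, -0.01448877,  0.04438003]), 'grip_width': 0.08686260381296929}
```

View pics/scene0.png

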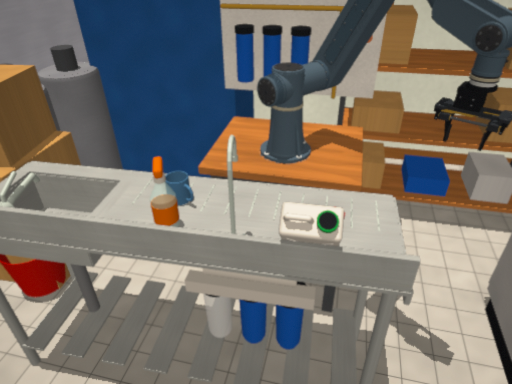

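View pics/side0.png

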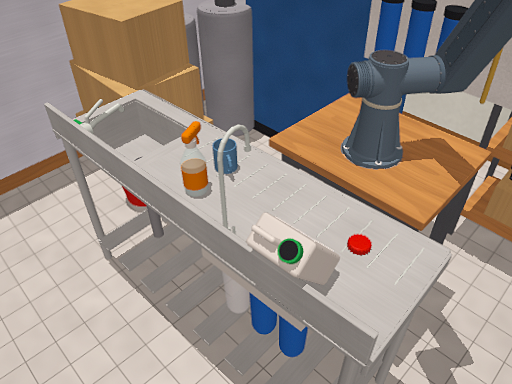

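View pics/wrist0.png

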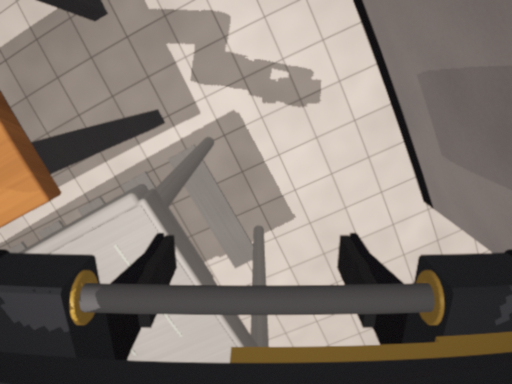

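The scene view shows the can top at about (313,222) with the green neck at (327,221), the tap arc at (232,140–235), and the spray and mug on the left. The side view shows the red cap at (359,244). The can leans over the upstand towards the cameras. Next I measure positions.

```bash
cat > m.py <<'E'
from h import *
import sys
def load(t):
    d=np.load(f'pics/{t}.npz'); return {k:d[k] for k in d.files}
E
python3 - <<'E'
from m import *
for t in ['scene0','side0']:
    c=load(t);W=cloud(c);hsv=cv2.cvtColor(c['image'],cv2.COLOR_RGB2HSV);H,S,V=[hsv[...,i].astype(int) for i in range(3)]
    X=W; z=X[...,2]
    near=(X[...,0]>0.2)&(X[...,0]<1)&(abs(X[...,1])<0.9)&(z>-.2)&(z<.6)
    hst,e=np.histogram(z[near],bins=np.arange(-.1,.4,.005)); i=np.argsort(hst)[-4:]; print(t,'z peaks',[(e[k].round(3),hst[k]) for k in i])
    for n,m in dict(green=(H>50)&(H<80)&(S>120),red=((H<5)|(H>175))&(S>180)&(V>120),orange=(H>6)&(H<16)&(S>215),blue=(H>98)&(H<115)&(S>100)).items():
        m=m&near; nn,l,st,ce=cv2.connectedComponentsWithStats(m.astype(np.uint8))
        for k in range(1,nn):
            if st[k,4]>25: q=X[l==k]; print(n,st[k].tolist(),'med',np.nanmedian(q,0).round(3),'min',np.nanmin(q,0).round(3),'max',np.nanmax(q,0).round(3))
    # upstand top: 
    wh=near&(z>0.08)&(z<0.13)
    # deck plane pts
    nrm=np.cross(np.roll(X,-1,1)-X,np.roll(X,-1,0)-X); nrm/=np.linalg.norm(nrm,axis=-1,keepdims=True)
    up=near&(abs(nrm[...,2])>.97)
    hst,e=np.histogram(z[up],bins=np.arange(-.1,.4,.005)); i=np.argsort(hst)[-6:]; print([(e[k].round(3),hst[k]) for k in i])
    ver=near&(abs(nrm[...,2])<.15)&(z<.12)&(z>.0)
    q=X[ver]; hx,e=np.histogram(q[:,0],bins=np.arange(.2,1,.02)); print([(e[k].round(2),hx[k]) for k in range(len(hx)) if hx[k]>60])
E
```

```text
scene0 z peaks [(np.float64(-0.005), np.int64(1070)), (np.float64(0.005), np.int64(1974)), (np.float64(0.11), np.int64(2092)), (np.float64(0.0), np.int64(11380))]
green [317, 211, 22, 22, 145] med [0.685 0.211 0.192] min [0.66  0.188 0.171] max [0.699 0.236 0.212]
orange [153, 157, 9, 21, 167] med [ 0.572 -0.265  0.219] min [ 0.521 -0.294  0.195] max [ 0.592 -0.249  0.223]
orange [153, 204, 25, 21, 362] med [ 0.592 -0.25   0.065] min [ 0.56  -0.292  0.032] max [ 0.602 -0.23   0.093]
blue [166, 170, 27, 35, 586] med [ 0.441 -0.273  0.07 ] min [ 0.381 -0.329  0.006] max [ 0.541 -0.225  0.141]
[(np.float64(0.22), np.int64(22)), (np.float64(0.2), np.int64(26)), (np.float64(0.005), np.int64(54)), (np.float64(0.335), np.int64(77)), (np.float64(0.11), np.int64(208)), (np.float64(0.0), np.int64(1776))]
[(np.float64(0.4), np.int64(62)), (np.float64(0.44), np.int64(110)), (np.float64(0.54), np.int64(71)), (np.float64(0.58), np.int64(102)), (np.float64(0.66), np.int64(1011)), (np.float64(0.68), np.int64(1442)), (np.float64(0.7), np.int64(916)), (np.float64(0.72), np.int64(91))]
side0 z peaks [(
[... 1061 characters left out ...]
nt64(70)), (np.float64(0.32), np.int64(63)), (np.float64(0.34), np.int64(89)), (np.float64(0.36), np.int64(81)), (np.float64(0.38), np.int64(111)), (np.float64(0.4), np.int64(122)), (np.float64(0.42), np.int64(132)), (np.float64(0.44), np.int64(153)), (np.float64(0.46), np.int64(86)), (np.float64(0.48), np.int64(66)), (np.float64(0.5), np.int64(80)), (np.float64(0.52), np.int64(114)), (np.float64(0.54), np.int64(152)), (np.float64(0.56), np.int64(197)), (np.float64(0.58), np.int64(197)), (np.float64(0.6), np.int64(82)), (np.float64(0.64), np.int64(77)), (np.float64(0.66), np.int64(1436)), (np.float64(0.68), np.int64(1341)), (np.float64(0.7), np.int64(574)), (np.float64(0.72), np.int64(197))]
```

```bash
python3 - <<'E'
from m import *
for t in ['scene0','side0']:
    c=load(t);W=cloud(c);z=W[...,2];x=W[...,0];y=W[...,1]
    print(t)
    # upstand top: z .105-.116, x .55-.8
    m=(z>.106)&(z<.117)&(x>.58)&(x<.78)&(abs(y)<.5)
    q=W[m]; 
    for y0 in np.arange(-.45,.46,.1):
        s=q[abs(q[:,1]-y0)<.05]
        if len(s)>8: print('  y',y0.round(2),len(s),np.percentile(s[:,0],[3,50,97]).round(4),np.median(s[:,2]).round(4))
    # rear face
    f=(z>.02)&(z<.1)&(x>.6)&(x<.76); q=W[f]
    l=np.polyfit(q[:,1],q[:,0],1); 
    for _ in range(8):
        r=q[:,0]-np.polyval(l,q[:,1]); k=abs(r-np.median(r))<.006; l=np.polyfit(q[k,1],q[k,0],1)
    print(' rearface x=',l[1].round(4),'+',l[0].round(4),'y',k.sum())
    # tap
    m=(z>.13)&(z<.4)&(x>.4)&(x<.8)&(y>-.2)&(y<.1)
    q=W[m]; 
    for z0 in np.arange(.13,.36,.02):
        s=q[abs(q[:,2]-z0)<.01]
        if len(s): print('  tap z',z0.round(2),len(s),s.min(0).round(3),np.median(s,0).round(3),s.max(0).round(3))
    # can
    hsv=cv2.cvtColor(c['image'],cv2.COLOR_RGB2HSV)
    m=(z>.02)&(z<.25)&(x>.45)&(x<.75)&(y>.04)&(y<.35)
    P=W[m]
    print('can',len(P),P.min(0).round(3),P.max(0).round(3))
E
python3 - <<'E'
import cv2
for t,b in [('scene0',(200,120,160,130)),('side0',(170,110,200,190))]:
    i=cv2.imread(f'pics/{t}.png');x,y,w,h=b
    cv2.imwrite(f'pics/{t}c.png',cv2.resize(i[y:y+h,x:x+w],None,fx=3.1,fy=3.1,interpolation=cv2.INTER_CUBIC))
E
```

```text
scene0
  y -0.45 194 [0.6937 0.7055 0.7119] 0.1125
  y -0.35 206 [0.6892 0.7009 0.7081] 0.1124
  y -0.25 286 [0.584  0.6929 0.7032] 0.1121
  y -0.15 227 [0.6796 0.692  0.6983] 0.1121
  y -0.05 252 [0.6522 0.6872 0.6939] 0.1119
  y 0.05 244 [0.6709 0.6827 0.6895] 0.112
  y 0.15 285 [0.6624 0.6764 0.6847] 0.1119
  y 0.25 284 [0.6606 0.6734 0.6805] 0.1117
  y 0.35 281 [0.6584 0.6695 0.6764] 0.1109
  y 0.45 90 [0.6561 0.6669 0.674 ] 0.1097
 rearface x= 0.6898 + -0.045 y 9205
  tap z 0.13 14 [ 0.647 -0.032  0.13 ] [ 0.651 -0.025  0.135] [ 0.653 -0.021  0.14 ]
  tap z 0.15 26 [ 0.647 -0.031  0.141] [ 0.652 -0.025  0.151] [ 0.654 -0.021  0.16 ]
  tap z 0.17 31 [ 0.647 -0.033  0.16 ] [ 0.651 -0.026  0.171] [0.67  0.1   0.178]
  tap z 0.19 39 [ 0.641 -0.032  0.18 ] [ 0.651 -0.025  0.189] [0.657 0.1   0.2  ]
  tap z 0.21 30 [ 0.648 -0.033  0.201] [ 0.651 -0.027  0.212] [ 0.655 -0.022  0.22 ]
  tap z 0.23 34 [ 0.646 -0.032  0.221] [ 0.652 -0.026  0.231] [ 0.653 -0.021  0.24 ]
  tap z 0.25 47 [ 0.541 -0.049  0.241] [ 0.651 -0.028  0.253] [ 0.655 -0.021  0.26 ]
  tap z 0.27 68 [ 0.541 -0.051  0.2
[... 1272 characters left out ...]
.034  0.2  ] [ 0.653 -0.027  0.209] [0.656 0.099 0.22 ]
  tap z 0.23 34 [ 0.643 -0.031  0.221] [ 0.652 -0.026  0.23 ] [ 0.656 -0.023  0.24 ]
  tap z 0.25 52 [ 0.542 -0.051  0.24 ] [ 0.65  -0.029  0.253] [ 0.655 -0.022  0.259]
  tap z 0.27 82 [ 0.54  -0.058  0.26 ] [ 0.554 -0.041  0.268] [ 0.655 -0.022  0.28 ]
  tap z 0.29 73 [ 0.543 -0.053  0.281] [ 0.647 -0.032  0.291] [ 0.655 -0.022  0.3  ]
  tap z 0.31 82 [ 0.543 -0.052  0.3  ] [ 0.642 -0.03   0.311] [ 0.652 -0.024  0.32 ]
  tap z 0.33 134 [ 0.554 -0.046  0.32 ] [ 0.62  -0.034  0.332] [ 0.644 -0.027  0.34 ]
  tap z 0.35 44 [ 0.577 -0.045  0.34 ] [ 0.6   -0.038  0.342] [ 0.62  -0.031  0.345]
can 6970 [0.514 0.04  0.02 ] [0.701 0.35  0.213]
```

View pics/scene0c.png

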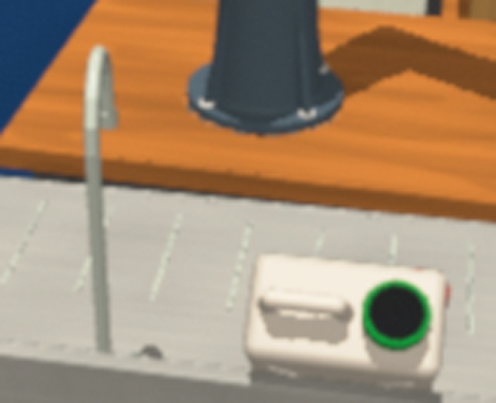

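View pics/side0c.png

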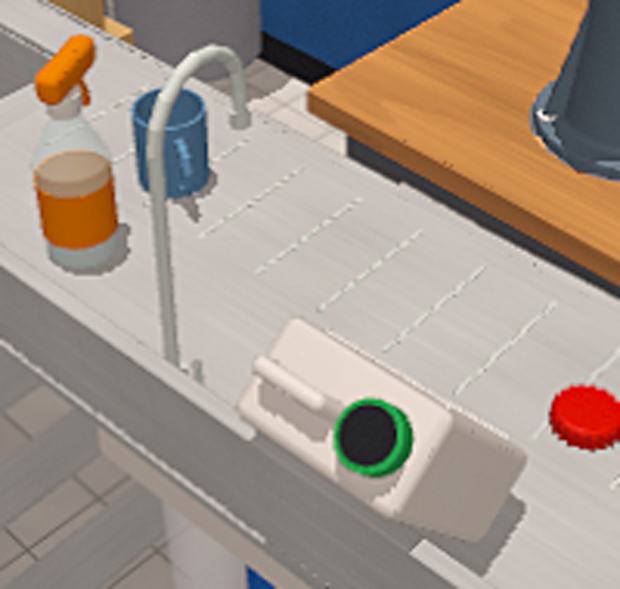

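Both crops show the spout outlet clearly: scene (235,160), side (247,151). The can's neck ring and top edges are visible too. Next I triangulate the spout and neck, fit the can's yaw, and check the gripper's real shape.

```bash
cat >> m.py <<'E'
def tri(cs,uvs):
    A=np.zeros((3,3));b=np.zeros(3);L=[]
    for c,uv in zip(cs,uvs):
        o,D=rays(c,[uv]);d=D[0]/np.linalg.norm(D[0]);M=np.eye(3)-np.outer(d,d);A+=M;b+=M@o;L.append((o,M))
    p=np.linalg.solve(A,b);return p,[np.linalg.norm(M@(p-o)) for o,M in L]
def green(c):
    hsv=cv2.cvtColor(c['image'],cv2.COLOR_RGB2HSV);m=cv2.inRange(hsv,(45,100,40),(85,255,255))
    k,l,st,ce=cv2.connectedComponentsWithStats(m); 
    W=cloud(c); best=None
    for i in range(1,k):
        w=np.nanmedian(W[l==i],0)
        if st[i,4]>20 and .4<w[0]<.8 and -.3<w[1]<.4 and w[2]>.1: best=i if best is None or st[i,4]>st[best,4] else best
    cnt=max(cv2.findContours((l==best).astype(np.uint8),cv2.RETR_EXTERNAL,cv2.CHAIN_APPROX_NONE)[0],key=len)
    return cv2.fitEllipse(cnt)[0]
E
python3 - <<'E'
from m import *
cs=[load('scene0'),load('side0')]
print('spout',tri(cs,[(234.8,160.5),(247.4,151)]))
for c,uv in zip(cs,[(234.8,160.5),(247.4,151)]): print(onz(c,[uv],.25))
g=[green(c) for c in cs]; print(g,'mouth',tri(cs,g))
# can back-top corners, pixels from crops
for n,a,b in [('backtop -y',(248,372),(243,410)),('fronttop -y',(257,257),(296,320)),('fronttop +y',(444,270),(452,415)),('backtop+y',(436,385),(392,518))]:
    A=(a[0]/3.1+200,a[1]/3.1+120);B=(b[0]/3.1+170,b[1]/3.1+110); print(n,tri(cs,[A,B]))
W=cloud(cs[0]); q=W[95:150,430:512].reshape(-1,3); q=q[(q[:,2]>.2)&(q[:,0]>0)&(q[:,0]<.6)]
s=robot.sense(); p=s['position']
from scipy.spatial.transform import Rotation as R
w=s['ee_rot']; Rm=R.from_quat([w[1],w[2],w[3],w[0]]).as_matrix(); L=(q-p)@Rm
print(Rm.round(2).tolist())
for zz in np.arange(-.2,.01,.02):
    s_=L[(abs(L[:,2]-zz)<.01)&(np.linalg.norm(L[:,:2],axis=1)<.2)]
    if len(s_): print(zz.round(2),len(s_),s_.min(0).round(3)[:2],s_.max(0).round(3)[:2])
E
```

```text
spout (array([ 0.5474172 , -0.04564901,  0.25126507]), [np.float64(0.0006170118203994722), np.float64(0.0006170118203994526)])
[[ 0.54423815 -0.04688204  0.25      ]]
[[ 0.54689444 -0.04615423  0.25      ]]
[(327.3811950683594, 221.30833435058594), (289.8923645019531, 250.78591918945312)] mouth (array([0.67415083, 0.2118145 , 0.19144665]), [np.float64(0.00029243153393187225), np.float64(0.00029243153393190006)])
backtop -y (array([0.68845817, 0.10125773, 0.13306022]), [np.float64(0.007192589520328485), np.float64(0.0071925895203285555)])
fronttop -y (array([0.63197946, 0.09989749, 0.19561131]), [np.float64(0.0006861520858985743), np.float64(0.000686152085898417)])
fronttop +y (array([0.63255645, 0.24459092, 0.20656328]), [np.float64(0.0006722153195735007), np.float64(0.0006722153195735582)])
backtop+y (array([0.68957981, 0.24645158, 0.14499939]), [np.float64(0.0035584765114053778), np.float64(0.0035584765114053283)])
[[0.43, 0.9, -0.0], [0.9, -0.43, -0.0], [-0.0, -0.0, -1.0]]
-0.16 53 [-0.033  0.011] [0.017 0.041]
-0.14 211 [-0.05  -0.029] [0.017 0.03 ]
-0.12 615 [-0.093 -0.041] [0.096 0.042]
-0.1 480 [-0.093 -0.024] [0.096 0.047]
-0.08 308 [-0.086 -0.027] [0.089 0.043]
-0.06 64 [-0.059 -0.011] [0.06  0.018]
-0.04 71 [-0.055 -0.008] [0.057 0.016]
-0.02 57 [-0.053 -0.008] [0.053 0.019]
-0.0 21 [-0.05  -0.006] [0.052 0.015]
```

Emit:
{"name": "step_arm", "arguments": {
  "commands": [
    [[8.7, 3, -2, 5, 5], [8.7, 7, -5, 8, 13], [8.7, 11, -8, 8, 20], [8.7, 15, -11, 8, 26.5], [8.7, 19, -14, 8, 26.5]]
  ]
}}

```text
t: 0.65
position: [0.4442, 0.4336, 0.3023]
ee_rot: [0.001, 0.698, 0.716, -0.0]
ft_force: [0.4, -0.0, 0.3]
grip_width: 0.0873
```

Emit:
{"name": "step_arm", "arguments": {
  "commands": [
    [[8.7, 4, -3, 0, 0], [8.7, 8, -6, 0, 0], [8.7, 12, -9, 0, 0], [8.7, 16, -12, 0, 0], [8.7, 20, -15, 0, 0]]
  ]
}}

```text
t: 1.15
position: [0.6441, 0.2831, 0.3018]
ee_rot: [0.0, 0.698, 0.716, -0.0]
ft_force: [0.8, 0.4, 0.0]
grip_width: 0.0866
```

Emit:
{"name": "step_arm", "arguments": {
  "commands": [
    [[8.7, 4, -3, 0, 0], [8.7, 8, -6, 0, 0], [8.7, 12, -9, 0, 0], [8.7, 12.1, -11, 0, 0], [8.7, 12.1, -11, 0, 0]]
  ]
}}

```text
t: 1.65
position: [0.7656, 0.1689, 0.2999]
ee_rot: [-0.0, 0.7, 0.714, -0.002]
ft_force: [-0.9, -0.1, 0.7]
grip_width: 0.087
```

```bash
python3 - <<'E'
from h import *
shot('side','side1'); shot('scene','scene1'); shot('wrist','wrist1'); print(robot.sense()['position'])
E
```

```text
[0.76383469 0.17435722 0.30199998]
```

View pics/wrist1.png

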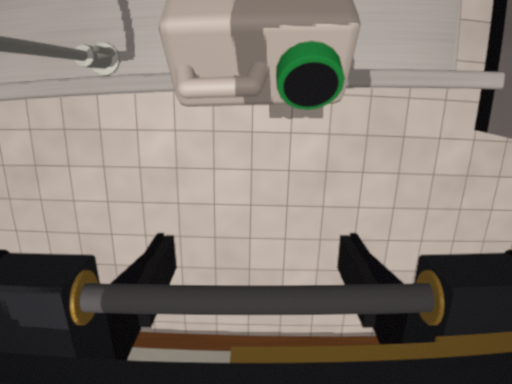

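View pics/side1.png

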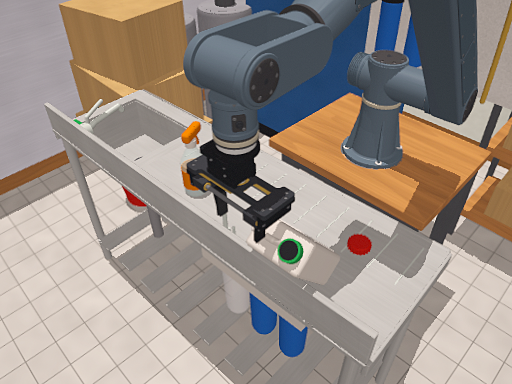

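The wrist view shows the can centred between the fingers (columns 165–355), with its back top edge near row 103 and the fingers behind the upstand. I use this view's depth to locate the back edge.

```bash
python3 - <<'E'
from m import *
c=load('wrist1');W=cloud(c)
m=(W[...,2]>.125)&(W[...,0]>.58)&(W[...,0]<.74)&(W[...,1]>.07)&(W[...,1]<.28)
q=W[m]
print(q.min(0).round(3),q.max(0).round(3))
for y0 in np.arange(.09,.27,.02):
    s=q[abs(q[:,1]-y0)<.01]
    if len(s): 
        i=s[:,0].argmax(); print(y0.round(2),len(s),s[i].round(3))
E
```

```text
[0.613 0.091 0.152] [0.74  0.253 0.415]
0.09 211 [0.731 0.093 0.372]
0.11 6314 [0.74  0.118 0.413]
0.13 7696 [0.74  0.127 0.407]
0.15 6592 [0.74  0.158 0.407]
0.17 6916 [0.74  0.16  0.404]
0.19 7428 [0.74  0.197 0.402]
0.21 8289 [0.74  0.219 0.398]
0.23 11205 [0.74  0.237 0.399]
0.25 948 [0.74  0.241 0.396]
```

```bash
python3 - <<'E'
from m import *
c=load('wrist1');W=cloud(c)
m=(W[...,2]>.12)&(W[...,2]<.24)&(W[...,0]>.58)&(W[...,0]<.74)&(W[...,1]>.07)&(W[...,1]<.28)
q=W[m]
print(q.min(0).round(3),q.max(0).round(3))
for y0 in np.arange(.09,.27,.02):
    s=q[abs(q[:,1]-y0)<.01]
    if len(s): 
        i=s[:,0].argmax(); j=s[:,2].argmin(); print(y0.round(2),len(s),s[i].round(3),s[j].round(3))
E
```

```text
[0.613 0.097 0.152] [0.699 0.249 0.214]
0.09 59 [0.688 0.1   0.157] [0.685 0.099 0.157]
0.11 2341 [0.699 0.109 0.153] [0.699 0.111 0.153]
0.13 2824 [0.699 0.12  0.153] [0.699 0.13  0.152]
0.15 2823 [0.697 0.14  0.154] [0.697 0.149 0.153]
0.17 2753 [0.696 0.161 0.153] [0.696 0.166 0.152]
0.19 2899 [0.695 0.189 0.154] [0.695 0.195 0.154]
0.21 2978 [0.698 0.213 0.18 ] [0.698 0.213 0.18 ]
0.23 2413 [0.696 0.22  0.181] [0.693 0.236 0.154]
0.25 513 [0.692 0.243 0.153] [0.692 0.243 0.153]
```

Emit:
{"name": "step_arm", "arguments": {
  "commands": [
    [[8.7, 0, 0, -5, 0], [8.7, 0, 0, -10, 0], [8.7, 0, 0, -13, 0], [8.7, 0, 0, -16.5, 0], [8.7, 0, 0, -16.5, 0]]
  ]
}}

```text
t: 2.3
position: [0.7582, 0.1766, 0.131]
ee_rot: [-0.005, 0.697, 0.717, -0.005]
ft_force: [-1.0, -0.2, -1.6]
grip_width: 0.0872
```

Emit:
{"name": "step_arm", "arguments": {
  "commands": [
    [[8.7, -1.5, -0.2, 0.8, 1], [8.7, -3, -0.3, 0.8, 1], [8.7, -4, -0.4, 0.8, 1], [8.7, -4.6, -0.4, 0.8, 1], [8.7, -5, -0.4, 0.8, 1]]
  ]
}}

```text
t: 2.8
position: [0.709, 0.1738, 0.1417]
ee_rot: [-0.003, 0.69, 0.724, -0.003]
ft_force: [0.3, -1.2, 0.5]
grip_width: 0.087
```

Emit:
{"name": "step_arm", "arguments": {
  "commands": [
    [[8.7, -0.4, 0, 0.1, 0], [8.7, -0.8, 0, 0.3, 0], [8.7, -1.2, 0, 0.5, 0], [8.7, -1.6, 0, 0.7, 0], [8.7, -2, 0, 0.9, 0]]
  ]
}}

```text
t: 3.3
position: [0.6886, 0.1738, 0.1507]
ee_rot: [-0.004, 0.69, 0.724, -0.003]
ft_force: [1.9, -0.0, 0.3]
grip_width: 0.0869
```

```bash
python3 - <<'E'
from m import *
c=shot('side','side2'); c2=shot('scene','scene2'); g=[green(c),green(c2)]; print(g,tri([c,c2],g))
E
```

```text
Traceback (most recent call last):
  File "m.py", line 17, in green
    cnt=max(cv2.findContours((l==best).astype(np.uint8),cv2.RETR_EXTERNAL,cv2.CHAIN_APPROX_NONE)[0],key=len)
ValueError: max() iterable argument is empty
```

View pics/side2.png

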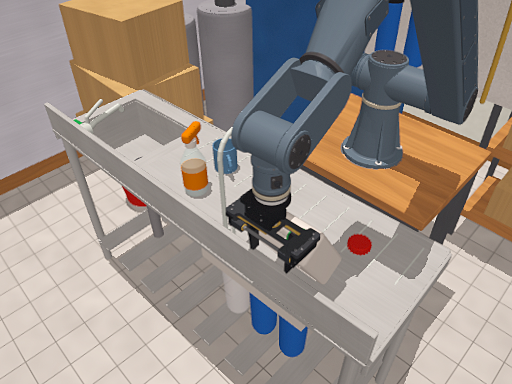

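Emit:
{"name": "step_arm", "arguments": {
  "commands": [
    [[8.7, -0.4, 0, 0.2, 0], [8.7, -0.8, 0, 0.4, 0], [8.7, -1.2, 0, 0.6, 0], [8.7, -1.6, -0.1, 0.8, 0], [8.7, -2, -0.1, 1.0, 0]]
  ]
}}

```text
t: 3.9
position: [0.6678, 0.1727, 0.161]
ee_rot: [-0.004, 0.69, 0.724, -0.004]
ft_force: [0.1, 0.2, 0.3]
grip_width: 0.087
```

Emit:
{"name": "step_arm", "arguments": {
  "commands": [
    [[8.7, -0.3, 0, 0.2, 0], [8.7, -0.6, 0, 0.3, 0], [8.7, -0.9, 0, 0.4, 0], [8.7, -1.2, -0.1, 0.5, 0], [8.7, -1.5, -0.1, 0.6, 0]]
  ]
}}

```text
t: 4.4
position: [0.6526, 0.1716, 0.167]
ee_rot: [-0.004, 0.69, 0.724, -0.004]
ft_force: [-0.7, 0.1, 0.9]
grip_width: 0.0876
```

```bash
python3 - <<'E'
from m import *
shot('wrist','wrist3');c2=shot('scene','scene3');print(robot.sense()['position'],robot.sense()['ft_force'])
E
```

```text
[0.65242454 0.17173957 0.16718124] [ 0.15562427 -0.52070986  0.63180004]
```

View pics/wrist3.png

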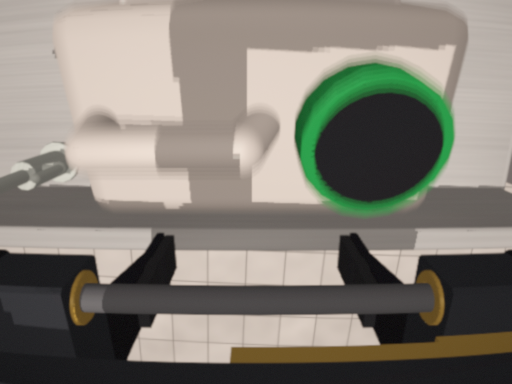

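The blurred neck and handle in the wrist view show the can moving, already tipping forward. I back off and let it settle.

Emit:
{"name": "step_arm", "arguments": {
  "commands": [
    [[8.7, 1, 0, 0, 0], [8.7, 3, 0, 3, 0], [8.7, 4, 0, 8, 0], [8.7, 4, 0, 13, 0], [8.7, 4, 0, 16, 0]]
  ]
}}

```text
t: 5.0
position: [0.6951, 0.1718, 0.3319]
ee_rot: [-0.001, 0.69, 0.724, -0.001]
ft_force: [0.8, 0.1, -0.1]
grip_width: 0.087
```

```bash
python3 - <<'E'
from m import *
c=shot('wrist','wrist4');c1=shot('side','side4');c2=shot('scene','scene4')
W=cloud(c); 
q=W[(W[...,2]>.19)&(W[...,2]<.206)&(W[...,0]>.4)&(W[...,0]<.7)&(W[...,1]>.05)&(W[...,1]<.3)]
print(len(q),q.min(0).round(3),q.max(0).round(3))
r=cv2.minAreaRect((q[:,:2]*1000).astype(np.float32));print(r)
E
```

```text
6797 [0.538 0.094 0.19 ] [0.579 0.243 0.206]
((558.6321411132812, 168.70753479003906), (34.29005432128906, 149.31161499023438), 2.498440742492676)
```

View pics/wrist4.png

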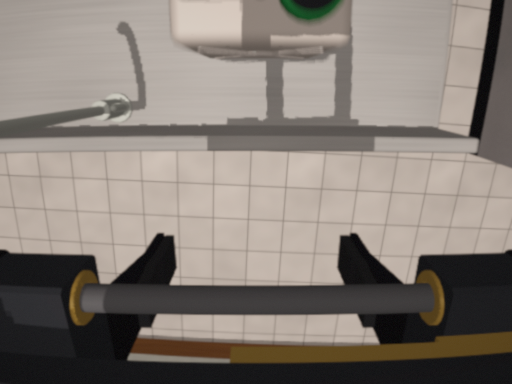

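View pics/scene4.png

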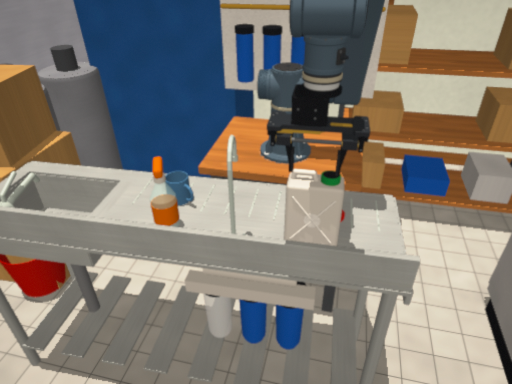

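The can is upright: scene view shows it standing at (315,210), wrist view shows its back edge parallel to the upstand. Now I bring the tool round to the +y side with the jaws along x.

Emit:
{"name": "step_arm", "arguments": {
  "commands": [
    [[2, -3, 2.5, 0, -8], [2, -6, 5, 0, -16], [2, -9, 7.5, 0, -24], [2, -12, 10, 0, -32], [2, -15, 12, 0, -40]]
  ]
}}

```text
t: 5.65
position: [0.5427, 0.2927, 0.3285]
ee_rot: [-0.002, 0.897, 0.441, -0.002]
ft_force: [0.6, -0.7, -0.2]
grip_width: 0.0547
```

Emit:
{"name": "step_arm", "arguments": {
  "commands": [
    [[2, -0.5, 0.5, 0, -8], [2, -1.5, 1, 0, -16], [2, -2, 1.2, 0, -24], [2, -2.6, 1.2, 0, -32], [2, -2.6, 1.2, 0, -40]]
  ]
}}

```text
t: 6.15
position: [0.5152, 0.3047, 0.3263]
ee_rot: [-0.002, 0.994, 0.106, -0.004]
ft_force: [0.5, -0.1, -0.3]
grip_width: 0.0219
```

```bash
python3 - <<'E'
from m import *
s=robot.sense();w=s['ee_rot'];print(s['position'],2*np.degrees(np.arctan2(w[2],w[1])),s['joint_positions'])
c1=shot('side','side5');c2=shot('scene','scene5')
try:
  g=[green(c1),green(c2)]; print(g,tri([c1,c2],g))
except Exception as e: print(e)
E
```

```text
[0.51520756 0.30469721 0.32628107] 12.113533294283485 [0.34445495 0.3948975  1.36367121 0.00606446 1.38922115 0.13192031]
[(331.348876953125, 207.761962890625), (330.30279541015625, 180.7483367919922)] (array([0.53197009, 0.20560574, 0.21351401]), [np.float64(0.00042156662501053395), np.float64(0.00042156662501041133)])
```

View pics/side5.png

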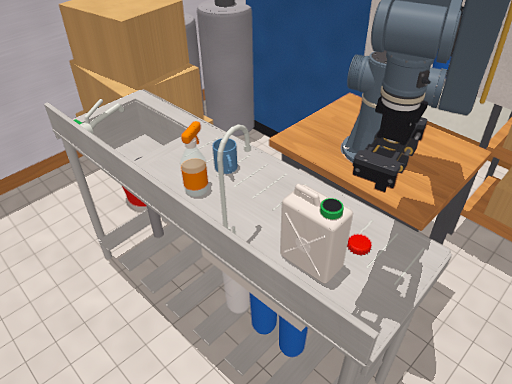

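Side view: can upright, neck at (331,208), clear of the tool; triangulated neck (0.532, 0.206) agrees with the wrist measurement. I descend beside it.

Emit:
{"name": "step_arm", "arguments": {
  "commands": [
    [[2, 0, 0, -4.5, -7], [2, 0, 0, -9, -9.5], [2, 0.1, 0, -13, -9.5], [2, 0.1, 0, -16.8, -9.5], [2, 0.1, 0, -16.8, -9.5]]
  ]
}}

```text
t: 6.75
position: [0.5125, 0.3026, 0.1521]
ee_rot: [-0.0, 1.0, 0.027, -0.01]
ft_force: [-0.6, 0.0, -0.5]
grip_width: 0.0197
```

Emit:
{"name": "step_arm", "arguments": {
  "commands": [
    [[2, 0, -2, 0, 0], [2, 0, -3.5, 0, 0], [2, 0, -4.4, 0, 0], [2, 0, -4.9, 0, 0], [2, 0, -5.2, 0, 0]]
  ]
}}

```text
t: 7.25
position: [0.5133, 0.2506, 0.1533]
ee_rot: [-0.001, 1.0, 0.026, -0.009]
ft_force: [-0.2, 2.0, 0.8]
grip_width: 0.0201
```

Emit:
{"name": "step_arm", "arguments": {
  "commands": [
    [[2, 0.0, -0.2, 0.4, 0], [2, 0, -0.5, 0.4, 0], [2, 0.1, -0.8, 0.4, 0], [2, 0.1, -1.1, 0.4, 0], [2, 0.1, -1.4, 0.4, 0]]
  ]
}}

```text
t: 7.75
position: [0.5143, 0.2366, 0.1573]
ee_rot: [-0.001, 1.0, 0.026, -0.009]
ft_force: [0.1, 0.3, 0.8]
grip_width: 0.0201
```

```bash
cat > st.py <<'E'
from m import *
import sys
t=sys.argv[1]
s=robot.sense();w=s['ee_rot'];print(s['t'],s['position'],2*np.degrees(np.arctan2(w[2],w[1])),s['ft_force'])
c1=shot('side','side'+t);c2=shot('scene','scene'+t)
try:
  g=[green(c1),green(c2)]; print(g,tri([c1,c2],g))
except Exception as e: print(e)
# back face of the can
for c in (c1,c2):
    W=cloud(c); z=W[...,2]
    q=W[(z>.12)&(z<.19)&(W[...,0]>.53)&(W[...,0]<.62)&(W[...,1]>-.2)&(W[...,1]<.3)]
    if len(q)<100: print('few');continue
    # restrict to plane
    A=np.c_[q[:,1],q[:,2],np.ones(len(q))];k=np.ones(len(q),bool)
    for _ in range(10):
        p=np.linalg.lstsq(A[k],q[k,0],rcond=None)[0]; r=q[:,0]-A@p;k=abs(r-np.median(r[k]))<.005
    print('back: dx/dy %.3f dx/dz %.3f'%(p[0],p[1]),'y',np.percentile(q[k,1],[1,99]).round(4),'x mid',(np.mean(q[k,0])).round(4),k.sum())
    for z0 in (.125,.155,.18):
        b=q[k&(abs(q[:,2]-z0)<.01)]; 
        if len(b): print('   z',z0,'y range',np.percentile(b[:,1],[1,99]).round(4))
E
python3 st.py 6
```

```text
7.75 [0.51428573 0.23657726 0.15726886] 3.027762919902886 [0.14571103 0.33163712 0.83367371]
[(329.2186279296875, 203.3109130859375), (321.38323974609375, 181.37538146972656)] (array([0.50523352, 0.18142642, 0.19257426]), [np.float64(0.0014854536892600827), np.float64(0.0014854536892601813)])
back: dx/dy -0.063 dx/dz -0.004 y [0.0825 0.225 ] x mid 0.5757 1130
   z 0.125 y range [0.0848 0.2254]
   z 0.155 y range [0.0826 0.2244]
   z 0.18 y range [0.0817 0.2247]
back: dx/dy -0.056 dx/dz -0.002 y [0.083  0.2252] x mid 0.5744 1209
   z 0.125 y range [0.0835 0.2257]
   z 0.155 y range [0.0831 0.2254]
   z 0.18 y range [0.0822 0.2253]
```

View pics/scene6.png

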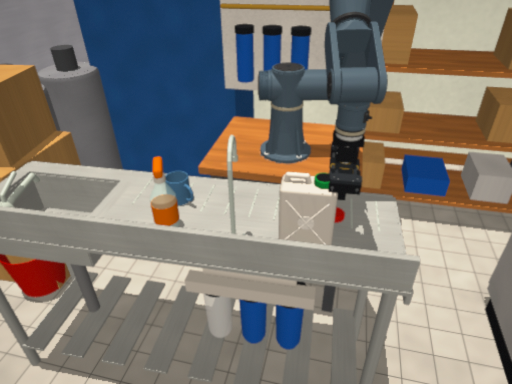

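The scene view shows the can sliding upright with the tool at its +y side (345,180) and no tilt. I keep pushing.

Emit:
{"name": "step_arm", "arguments": {
  "commands": [
    [[2, 0.0, -0.5, 0, 0], [2, 0, -1, 0, 0], [2, 0.1, -1.5, 0, 0], [2, 0.1, -2, 0, 0], [2, 0.1, -2.5, 0, 0]]
  ]
}}

```text
t: 8.35
position: [0.5152, 0.2107, 0.1571]
ee_rot: [-0.001, 1.0, 0.026, -0.009]
ft_force: [-0.2, 1.6, -0.2]
grip_width: 0.0201
```

Emit:
{"name": "step_arm", "arguments": {
  "commands": [
    [[2, 0.0, -0.5, 0, 0], [2, 0, -1, 0, 0], [2, 0.1, -1.5, 0, 0], [2, 0.1, -2, 0, 0], [2, 0.1, -2.5, 0, 0]]
  ]
}}

```text
t: 8.85
position: [0.5163, 0.1852, 0.1572]
ee_rot: [-0.001, 1.0, 0.026, -0.009]
ft_force: [0.4, 0.6, -0.6]
grip_width: 0.0205
```

```bash
python3 st.py 7
```

```text
8.85 [0.51633754 0.18521447 0.15716096] 2.9839006347797645 [ 0.44350651  0.58783185 -0.58380489]
max() iterable argument is empty
back: dx/dy -0.058 dx/dz -0.003 y [0.0299 0.1733] x mid 0.5776 1054
   z 0.125 y range [0.029  0.1743]
   z 0.155 y range [0.0303 0.1727]
   z 0.18 y range [0.0318 0.1729]
back: dx/dy -0.055 dx/dz 0.001 y [0.0316 0.1742] x mid 0.5762 1174
   z 0.125 y range [0.0315 0.1745]
   z 0.155 y range [0.0317 0.1742]
   z 0.18 y range [0.0317 0.1733]
```

Emit:
{"name": "step_arm", "arguments": {
  "commands": [
    [[2, 0.0, -0.5, 0, 0], [2, 0, -1, 0, 0], [2, 0.1, -1.5, 0, 0], [2, 0.1, -2, 0, 0], [2, 0.1, -2.5, 0, 0]]
  ]
}}

```text
t: 9.45
position: [0.5172, 0.1594, 0.1571]
ee_rot: [-0.0, 1.0, 0.026, -0.009]
ft_force: [0.2, 1.7, 1.0]
grip_width: 0.0199
```

Emit:
{"name": "step_arm", "arguments": {
  "commands": [
    [[2, 0.0, -0.5, 0, 0], [2, 0, -1, 0, 0], [2, 0.1, -1.5, 0, 0], [2, 0.1, -2, 0, 0], [2, 0.1, -2.5, 0, 0]]
  ]
}}

```text
t: 9.95
position: [0.5183, 0.134, 0.1571]
ee_rot: [-0.0, 1.0, 0.026, -0.009]
ft_force: [0.4, 1.2, -0.0]
grip_width: 0.0196
```

Emit:
{"name": "step_arm", "arguments": {
  "commands": [
    [[2, 0.0, -0.5, 0, 0], [2, 0, -1, 0, 0], [2, 0.1, -1.5, 0, 0], [2, 0.1, -2, 0, 0], [2, 0.1, -2.5, 0, 0]]
  ]
}}

```text
t: 10.45
position: [0.5194, 0.1086, 0.1571]
ee_rot: [-0.0, 1.0, 0.026, -0.009]
ft_force: [-0.1, 1.5, -0.4]
grip_width: 0.02
```

Emit:
{"name": "step_arm", "arguments": {
  "commands": [
    [[2, 0.0, -0.5, 0, 0], [2, 0, -1, 0, 0], [2, 0.1, -1.5, 0, 0], [2, 0.1, -2, 0, 0], [2, 0.1, -2.5, 0, 0]]
  ]
}}

```text
t: 10.95
position: [0.5204, 0.0831, 0.1571]
ee_rot: [-0.0, 1.0, 0.026, -0.009]
ft_force: [-0.3, 1.1, 0.7]
grip_width: 0.0199
```

```bash
python3 st.py 8
```

```text
10.95 [0.52039662 0.08314191 0.15707632] 2.9485069061519953 [-0.3055648   1.10873155  0.66123532]
max() iterable argument is empty
back: dx/dy -0.060 dx/dz -0.006 y [-0.0709  0.0712] x mid 0.5818 887
   z 0.125 y range [-0.0709  0.0712]
   z 0.155 y range [-0.0734  0.0708]
   z 0.18 y range [-0.0705  0.07  ]
back: dx/dy -0.056 dx/dz -0.001 y [-0.0698  0.0722] x mid 0.5798 1010
   z 0.125 y range [-0.07    0.0719]
   z 0.155 y range [-0.0708  0.0715]
   z 0.18 y range [-0.0693  0.0733]
```

View pics/side8.png

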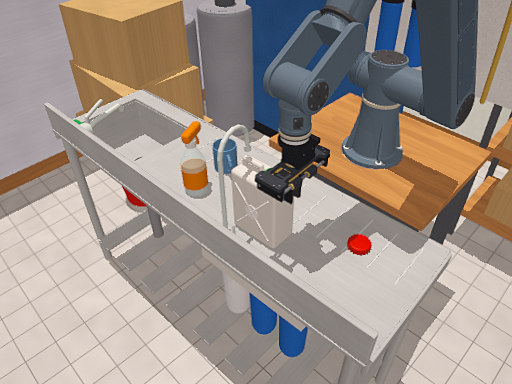

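The side view shows the can under way and upright, with the arm clear of the swan neck (222,180). I keep going, more slowly near the tap.

Emit:
{"name": "step_arm", "arguments": {
  "commands": [
    [[2, 0.0, -0.5, 0, 0], [2, 0, -1, 0, 0], [2, 0.1, -1.5, 0, 0], [2, 0.1, -2, 0, 0], [2, 0.1, -2.5, 0, 0]]
  ]
}}

```text
t: 11.55
position: [0.5214, 0.0573, 0.157]
ee_rot: [-0.0, 1.0, 0.025, -0.009]
ft_force: [-0.4, 1.9, 0.3]
grip_width: 0.0198
```

Emit:
{"name": "step_arm", "arguments": {
  "commands": [
    [[2, 0.0, -0.5, 0, 0], [2, 0, -1, 0, 0], [2, 0.1, -1.5, 0, 0], [2, 0.1, -2, 0, 0], [2, 0.1, -2.5, 0, 0]]
  ]
}}

```text
t: 12.05
position: [0.5225, 0.0319, 0.157]
ee_rot: [-0.0, 1.0, 0.025, -0.009]
ft_force: [-0.7, 0.9, -0.1]
grip_width: 0.0198
```

Emit:
{"name": "step_arm", "arguments": {
  "commands": [
    [[2, 0.0, -0.3, 0, 0], [2, 0, -0.6, 0, 0], [2, 0.0, -0.9, 0, 0]]
  ]
}}

```text
t: 12.35
position: [0.5225, 0.0227, 0.157]
ee_rot: [-0.0, 1.0, 0.025, -0.009]
ft_force: [-0.4, 1.1, -0.3]
grip_width: 0.0204
```

```bash
python3 st.py 9; python3 - <<'E'
import cv2
i=cv2.imread('pics/side9.png');cv2.imwrite('pics/side9c.png',cv2.resize(i[100:260,170:340],None,fx=3.5,fy=3.5))
E
```

```text
12.35 [0.52245518 0.02266242 0.15702685] 2.911203586509006 [-0.35094075  1.05323397 -0.27471316]
max() iterable argument is empty
back: dx/dy -0.060 dx/dz -0.001 y [-0.1317  0.0107] x mid 0.5835 709
   z 0.125 y range [-0.1299  0.0106]
   z 0.155 y range [-0.1293  0.0097]
   z 0.18 y range [-0.1304  0.0097]
back: dx/dy -0.054 dx/dz -0.005 y [-0.1302  0.0121] x mid 0.5824 981
   z 0.125 y range [-0.1308  0.0119]
   z 0.155 y range [-0.1299  0.0119]
   z 0.18 y range [-0.131   0.0121]
```

View pics/side9c.png

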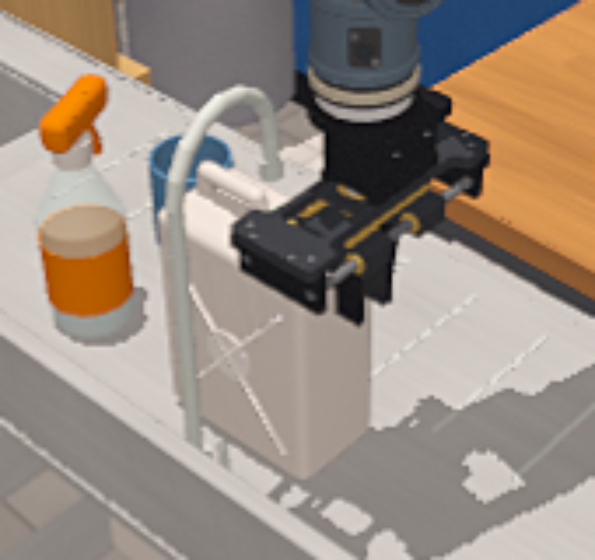

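View pics/scene9.png

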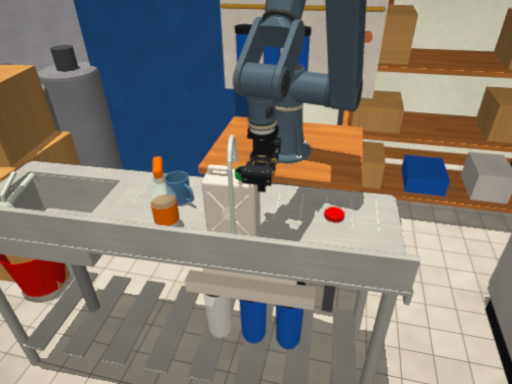

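The crop shows the can upright, its neck about 2 cm short of the spout, with the gripper body clear of the tap (arc at (270,165) in the crop). To clear the swan neck on the last stretch I back off, open the fingers and turn 27°. The −x fingertip then does the pushing.

Emit:
{"name": "step_arm", "arguments": {
  "commands": [
    [[2, 0, 3, 0.5, 0], [2, 0, 5.5, 0.8, 3], [8.7, 1, 6, 0.8, 11], [8.7, 3, 6, 0.8, 19], [8.7, 5.1, 6, 0.8, 27]]
  ]
}}

```text
t: 12.95
position: [0.5737, 0.0828, 0.1651]
ee_rot: [0.002, 0.965, 0.261, -0.009]
ft_force: [0.7, -0.1, -0.4]
grip_width: 0.0366
```

Emit:
{"name": "step_arm", "arguments": {
  "commands": [
    [[8.7, 0, 0, -0.2, 0], [8.7, 0, 0, -0.4, 0], [8.7, 0, 0, -0.4, 0]]
  ]
}}

```text
t: 13.25
position: [0.5718, 0.0828, 0.1603]
ee_rot: [0.002, 0.965, 0.261, -0.011]
ft_force: [-0.2, -0.1, -0.4]
grip_width: 0.0601
```

```bash
python3 st.py 10; python3 - <<'E'
import cv2
i=cv2.imread('pics/side10.png');cv2.imwrite('pics/side10c.png',cv2.resize(i[100:260,170:340],None,fx=3.5,fy=3.5))
E
```

```text
13.25 [0.57183523 0.08279822 0.16033311] 30.20594435750353 [-0.2358202  -0.05794896 -0.40793772]
[(255.80191040039062, 165.54417419433594), (243.99441528320312, 173.34243774414062)] (array([ 0.53990448, -0.02443693,  0.21150942]), [np.float64(0.00106550947211907), np.float64(0.0010655094721190306)])
back: dx/dy -0.053 dx/dz -0.008 y [-0.1311  0.0063] x mid 0.584 638
   z 0.125 y range [-0.1326 -0.002 ]
   z 0.155 y range [-0.1314 -0.0014]
   z 0.18 y range [-0.1304  0.0099]
back: dx/dy -0.055 dx/dz -0.002 y [-0.1301  0.0121] x mid 0.5823 985
   z 0.125 y range [-0.1303  0.0114]
   z 0.155 y range [-0.1285  0.0115]
   z 0.18 y range [-0.1286  0.0125]
```

View pics/side10c.png

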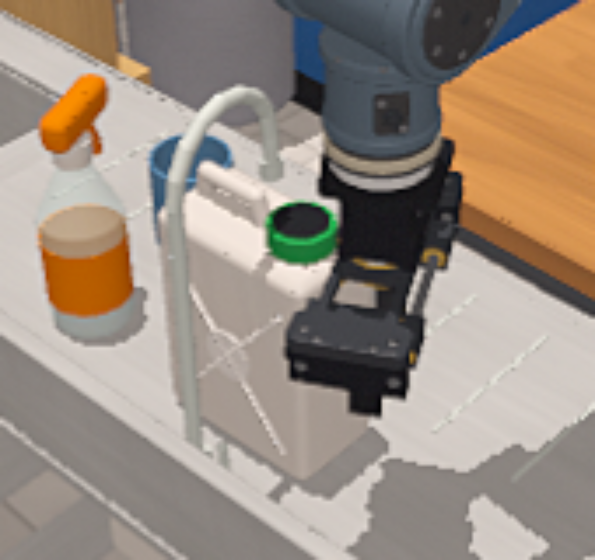

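The crop shows the can still upright; the neck, at side (256,166), triangulates to (0.539, −0.024). It needs about +7 mm in x and −22 mm in y.

Emit:
{"name": "step_arm", "arguments": {
  "commands": [
    [[8.7, 0, -0.8, 0, 0], [8.7, 0, -1.6, 0, 0], [8.7, 0.1, -2.3, 0, 0], [8.7, 0.1, -2.8, 0, 0], [8.7, 0.1, -3.2, 0, 0]]
  ]
}}

```text
t: 13.85
position: [0.5735, 0.05, 0.1609]
ee_rot: [0.002, 0.965, 0.26, -0.01]
ft_force: [0.1, 0.4, -0.3]
grip_width: 0.0869
```

Emit:
{"name": "step_arm", "arguments": {
  "commands": [
    [[8.7, 0.1, -0.3, 0, 0], [8.7, 0.2, -0.6, 0, 0], [8.7, 0.3, -0.9, 0, 0], [8.7, 0.4, -1.2, 0, 0]]
  ]
}}

```text
t: 14.25
position: [0.5776, 0.038, 0.161]
ee_rot: [0.002, 0.965, 0.26, -0.01]
ft_force: [0.8, 1.5, 0.7]
grip_width: 0.087
```

```bash
python3 st.py 11; python3 - <<'E'
import cv2
i=cv2.imread('pics/side11.png');cv2.imwrite('pics/side11c.png',cv2.resize(i[100:260,170:340],None,fx=3.5,fy=3.5))
E
```

```text
14.25 [0.57761152 0.03802106 0.16095682] 30.196625749696302 [0.81228862 1.50848123 0.65199572]
[(245.9384002685547, 163.752685546875), (240.77935791015625, 175.08551025390625)] (array([ 0.57179749, -0.02545912,  0.22916276]), [np.float64(0.00470776453463249), np.float64(0.004707764534632442)])
back: dx/dy -0.036 dx/dz -0.004 y [-0.1447 -0.0048] x mid 0.5875 389
   z 0.125 y range [-0.1454 -0.0031]
   z 0.155 y range [-0.1455 -0.0561]
   z 0.18 y range [-0.14 -0.04]
back: dx/dy -0.033 dx/dz -0.000 y [-0.1422 -0.0004] x mid 0.5851 957
   z 0.125 y range [-0.1422 -0.001 ]
   z 0.155 y range [-0.142  -0.0008]
   z 0.18 y range [-0.1429 -0.0004]
```

View pics/side11c.png

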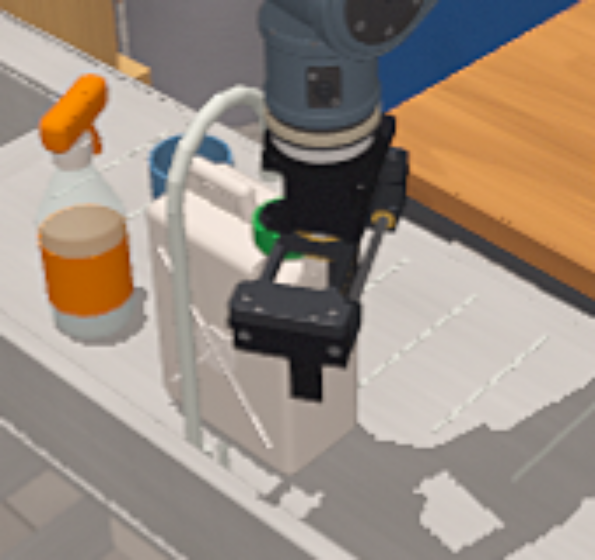

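The can moved 12 mm and stayed upright, with the finger at its +y face. About 10 mm remain.

Emit:
{"name": "step_arm", "arguments": {
  "commands": [
    [[8.7, 0.1, -0.3, 0, 0], [8.7, 0.1, -0.6, 0, 0], [8.7, 0.2, -0.8, 0, 0], [8.7, 0.2, -0.9, 0, 0]]
  ]
}}

```text
t: 14.75
position: [0.58, 0.0284, 0.1609]
ee_rot: [0.002, 0.965, 0.26, -0.01]
ft_force: [0.9, 1.2, 1.9]
grip_width: 0.0867
```

Emit:
{"name": "step_arm", "arguments": {
  "commands": [
    [[8.7, 0, 1.5, 0, 0], [8.7, 0, 4.5, 0.2, 0], [8.7, 0, 9, 0.3, 0], [8.7, 0, 13, 1, 0], [8.7, 0, 16, 3, 0]]
  ]
}}

```text
t: 15.25
position: [0.5778, 0.1911, 0.1891]
ee_rot: [0.002, 0.965, 0.261, -0.012]
ft_force: [-0.2, -0.5, -1.3]
grip_width: 0.0873
```

```bash
python3 st.py 12; python3 - <<'E'
import cv2
from m import *
for t in ('side12','scene12'):
    i=cv2.imread(f'pics/{t}.png'); i=i[100:260,170:340] if t[1]=='i' else i[110:260,150:320]
    cv2.imwrite(f'pics/{t}c.png',cv2.resize(i,None,fx=3.5,fy=3.5,interpolation=cv2.INTER_CUBIC))
E
```

```text
15.25 [0.57780174 0.19110522 0.1891112 ] 30.266477643365654 [-0.16528114 -0.50042993 -1.3049082 ]
[(248.574951171875, 163.05995178222656), (239.06484985351562, 174.8976287841797)] (array([ 0.55387693, -0.03541533,  0.21703534]), [np.float64(0.0042302203965223955), np.float64(0.004230220396522393)])
back: dx/dy -0.035 dx/dz -0.007 y [-0.1509 -0.0104] x mid 0.5881 670
   z 0.125 y range [-0.15   -0.0113]
   z 0.155 y range [-0.1501 -0.0106]
   z 0.18 y range [-0.1518 -0.0103]
back: dx/dy -0.026 dx/dz -0.001 y [-0.1511 -0.0086] x mid 0.5866 959
   z 0.125 y range [-0.151  -0.0088]
   z 0.155 y range [-0.1503 -0.009 ]
   z 0.18 y range [-0.1511 -0.0086]
```

View pics/side12c.png

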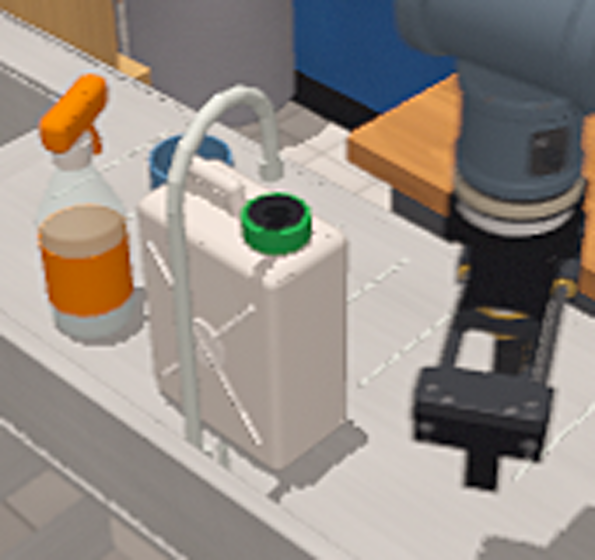

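View pics/scene12c.png

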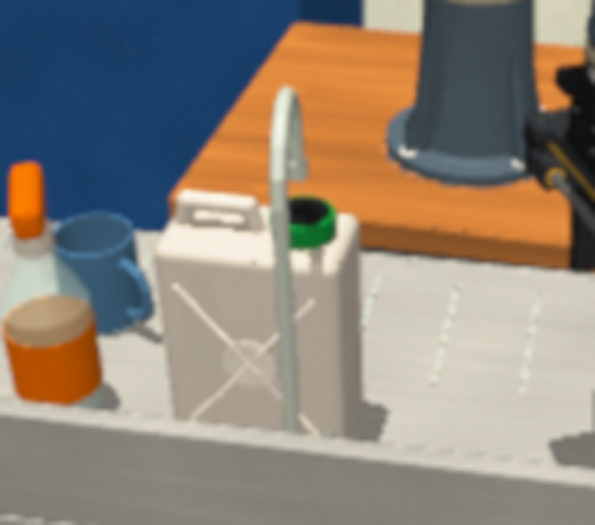

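```bash
python3 - <<'E'
from m import *
c=load('side12'); print(onz(c,[green(c)],.2115), green(c)); c0=load('side10'); print('ref (tri .5399,-.0244):',onz(c0,[green(c0)],.2115))
# spray/mug/cap unmoved
for a,b in (('side0','side12'),('scene0','scene12')):
    for n,lo,hi in (('orange',(6,215,60),(16,255,255)),('blue',(98,100,0),(115,255,255)),('red',(0,180,120),(5,255,255))):
        r=[]
        for t in (a,b):
            c=load(t);W=cloud(c);m=cv2.inRange(cv2.cvtColor(c['image'],cv2.COLOR_RGB2HSV),lo,hi)>0
            m&=(W[...,0]>.3)&(W[...,0]<.62)&(abs(W[...,1])<.4)&(W[...,2]>0)&(W[...,2]<.12); r.append(np.nanmedian(W[m],0).round(3) if m.any() else None)
        print(a,n,r)
E
```

```text
[[ 0.54423622 -0.04616706  0.2115    ]] (248.574951171875, 163.05995178222656)
ref (tri .5399,-.0244): [[ 0.5387305  -0.02576482  0.2115    ]]
side0 orange [array([ 0.583, -0.241,  0.063]), array([ 0.583, -0.241,  0.063])]
side0 blue [array([ 0.43 , -0.262,  0.065]), array([ 0.418, -0.309,  0.083])]
side0 red [array([0.413, 0.23 , 0.021]), array([0.413, 0.23 , 0.021])]
scene0 orange [array([ 0.592, -0.25 ,  0.065]), array([ 0.592, -0.251,  0.064])]
scene0 blue [array([ 0.441, -0.273,  0.07 ]), array([ 0.441, -0.274,  0.069])]
scene0 red [None, array([0.42 , 0.228, 0.021])]
```

Emit:
{"name": "step_arm", "arguments": {
  "commands": [
    [[8.7, 0, 0, 1, 0], [8.7, 0, 0, 2, 0], [8.7, 0, 0, 2, 0], [8.7, 0, 0, 2, 0], [8.7, 0, 0, 2, 0]]
  ]
}}

```text
t: 15.85
position: [0.5808, 0.1923, 0.2128]
ee_rot: [0.002, 0.965, 0.262, -0.007]
ft_force: [-0.2, -0.6, 0.1]
grip_width: 0.0864
```

```bash
python3 - <<'E'
from workcell import robot
print(robot.job_done())
E
```

```text
the job is handed in; nothing more can be done
None
```

The can is standing upright with its neck under the spout, and I handed the job in at about 16 s. No verdict was reported.

**What I did**
- I pushed the can's top back edge forward with both fingers until it tipped onto its base.
- I slid it about 24 cm along the board from its +y side.
- For the last 2 cm I turned the tool 27° so the gripper stayed clear of the swan neck, then pushed with one fingertip.
- I then backed the tool about 16 cm away from the can. The wrist force read at the end of each push call was about 2 N or less.

**Last checks**
- **Neck position:** about (0.544, −0.044) m, against the spout at (0.546, −0.046) m. That is roughly 3 mm off, well inside the 18 mm allowed.
- **Uprightness:** the can's back face showed under 0.01 rad of lean.
- **Bystanders:** spray bottle and red cap are unchanged. The mug is unchanged in the scene view.

**Checks that disagreed**
- In the last two-view neck measurement the scene camera's view of the green ring was partly hidden by the tap tube. It gave (0.554, −0.035) m with a 4 mm mismatch between views. I used the side view and the can's faces instead, which agree to about 4 mm.
- The mug's colour patch looked shifted in the side view, because the can now covers part of it.

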